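# Draw the blue pipette out of the half-opening drawer and hold it

## Task

Pull the top drawer of the white bench drawer unit out to its stop and take out the pipette with the blue handle: the drawer comes only part of the way out, so the pipette has to be tilted button end up and drawn out at a slant, not levered or jammed against the unit. Finish holding it still and level in the gripper, the whole pipette a few centimetres higher than the top of the unit and touching nothing but the gripper. Leave the drawer out, the orange pipette and the spatula lying in it, and the other things on the bench and on the unit where they are.

Things in the scene. Friction and masses are not known exactly. Their poses are not given: they have to be found in the camera images.
- unit: white two-drawer bench unit, fixed, 340 (x) x 264 (y) x 150 mm high. Origin: middle of the lower edge of its front, on the bench; the front faces its -x (obliquely towards the robot's near right), the unit reaches from x = 0 to 340 mm. A tip box stands on the rear of its top
- unit_edge (a point): middle of the lower front edge of the unit's top panel (x = 0, y = 0, z = 140 mm in the unit; the panel is 10 mm thick above it). What lies in the rear of the drawer is under this panel and must pass below this edge
- drawer (a joint): travel of the top drawer towards the unit's -x: 0 shut, 0.17 m at its stop. It slides with about 2 N of friction and stays where it is left
- drawer_handle (a point): centre of the drawer's bar handle: a horizontal steel bar 11 mm thick and 110 mm long along the unit's y, its middle 35 mm off the drawer front (29 mm clear behind it), 112 mm above the bench (38 mm below the unit's top). It moves with the drawer. A like handle of the lower drawer is 64 mm below it
- drawer_floor (a point): point on the top drawer's inner floor (80 mm above the bench), 85 mm behind the inside of its front, on the middle line; axes as the unit's; moves with the drawer. Inside length 294 mm. Lanes along x between 30 mm high dividers: 88 mm wide (middle y = -68), 88 mm (y = +24), 40 mm (y = +92). A pipette lies in each wide lane (which is where varies), the spatula in the narrow one
- drawer_front (a point): middle of the upper inside edge of the top drawer's front, 140 mm above the bench; moves with the drawer. The front is 14 mm thick and 60 mm high above the drawer's floor; the side walls are 45 mm high. Shut, this edge is right at the unit's front plane; at the stop it is 170 mm before it, and that is the length of the opening
- blue_pipette: the pipette to take: 240 mm long, 75 to 135 g, blue handle, white and grey shaft. It lies along its lane, button end to the drawer front. Origin: underside of the handle at its balance point, 97 mm from the button end; x to the shaft end, z up. Handle: flat-sided, 28 mm wide (y), 26 high, x = -75 to +45; finger hook out to y = +32 at x = -71 to -51. Shaft 23 mm thick
- blue_pipette_button (a point): end of the blue pipette's button (x = -97 mm, on its axis)
- blue_pipette_tip (a point): thin end of the blue pipette's shaft (x = +143 mm, on its axis)
- orange_pipette: an identical pipette with an orange handle in the other wide lane: leave it lying in the drawer. Same frame
- spatula: steel spatula, 175 x 12 x 4 mm, in the drawer's narrow lane: leave it. Origin under its middle, x along it
- tip_box: white and green pipette-tip box, 87 x 122 x 55 mm, on the rear part of the unit's top: leave it. Origin under its middle
- beaker: clear beaker, 68 mm across, 90 mm high, standing on the bench: leave it. Origin under its middle
- flask: glass conical flask, 80 mm across, 112 mm high: leave it. Origin under its middle
- reagent_bottle: amber bottle with blue cap, 60 mm across, 120 mm high: leave it. Origin under its middle
- cassette_a: white test cassette, 70 x 20 x 5 mm, on the papers to the robot's right: leave it. Origin under its middle
- cassette_b: a second such test cassette: leave it. Origin under its middle
Mind the look-alikes: they are no part of the job. What is shaped like the tip_box but red or yellow is not meant.

How it is judged:
By the outcome, as a careful person would: the job done as asked, in the order asked, and still so for the second after the job is handed in, while the arm keeps its last pose, push and grip.
It also fails if it takes over 50 s, if anything falls off the work surface, if the arm or the gripper's body presses on something with over 40 N, if the wrist force passes 120 N, or if a joint passes its speed limit or range.

## Robot

A 6-joint arm with a two-finger parallel gripper is mounted at the origin on the work surface. World frame = base frame: x ahead of the robot, y to its left, z up, the work surface at z = 0. Lengths are in m, angles in rad, forces in N, time in s.
With the tool pointing down it reaches from about 0.35 to 0.975 m from the base axis. Payload 4.9 kg.
Tool frame: the origin (TCP) lies midway between the tips of the shut fingers; the grasp point (between the pads) lies ctrl.grip_depth behind it (ctrl.grip_depth is the distance from the TCP to the grasp point, in m); y points along the fingers, z is the direction in which the jaws open and shut, and the axes are right-handed (so a half turn about y gives the same grasp; the last joint's range is limited). The gripper opens to 85 mm and grips with 20 to 120 N. Pads are 22 mm wide; open, the fingers measure 114 mm over their backs; the gripper's body (76 mm by 85 mm) begins 54 mm behind the grasp point. The pads swing forward as they close: fully open they stand 13 mm farther back than shut.
Start: joints at [-1.377, 0.053, 1.613, -0, 1.476, -0.119], TCP at [0.192, -0.595, 0.231] pointing down, gripper open.
Joint ranges: [-3.01, 3.01], [-1.01, 2.22], [0.06, 2.58], [-1.02, 4.17], [0.09, 2.62], [-3.14, 3.14]. Speed limits (rad/s): [2.57, 2.57, 3.14, 3.14, 3.14, 3.14].

## Interface

Orientations are given as a rotation vector (axis times angle).
In Python, from station import ctrl gives the robot as it stands.
- The arm moves only by the tool jog_arm, never from a script. Its argument "moves" is a list of rows, each a list of 6 numbers: the shift along the tool's x, y, z in mm, then the turn, a rotation vector about the tool's x, y, z in rad. In form: [[x, y, z, wx, wy, wz], ...]. A call has 1 to 12 rows; each row shifts and turns the commanded pose from where the row before left it, along the tool's axes as they then stand; what a row does not reach is not made up. A row lasts 1/10 s, in which the tool goes at most 50 mm and 8.59 degrees, less where a joint would pass 70% of its speed; a pose out of reach is approached as far as the arm can. A call is refused whole if a number of a shift passes 50 or a number of a turn 0.15, either way. A call with a gripper value outside its range is refused whole. "grip" is the finger opening in mm, from 0 to 85.4, set as the call begins (left out, the last holds). The fingers move at their own pace and stop on an object; "grip_force" is the grip in N (left out, the last holds). Time passes only in rows, so rows that do not move let the fingers close. It gives the time, the measured TCP pose, the force and the opening at its end, in the units of the state.
- ctrl.get_obs(): the state, without advancing time (a new reading comes with each control period).
- ctrl.get_image(name): name is "side" or "top" or "wrist"; returns the picture (400x640x3 uint8, red, green, blue); there is no depth.
- ctrl.camera_params(name): a dict with "fx", "fy", "cx", "cy" (pixels), "D" ([k1, k2, p1, p2, k3] as OpenCV has them; the pictures are not rectified), "pose" (4x4, takes a point from camera to world coordinates); the wrist camera has in their place "T_tool_cam" (4x4, takes a point from camera to tool coordinates, whose origin is the TCP and whose axes are the tool frame's). Camera axes: x right, y up, looking along -z (the intrinsics and any distortion apply to the point x, -y, -z); pixel columns grow to the right and rows downward; lengths in m; the calibration is good to about 2 mm. A picture is of the moment at which its call begins: read the wrist's pose just before it. camera_params takes no time and is no camera call.
- ctrl.finish_job(): hands the job in, once; it reports no verdict.
The state is a dict: "t": time; "q": joint angles; "dq": joint speeds; "effort": joint torques, N m; "tool_pos": TCP position; "tool_rot": TCP orientation; "contact_force": force on the tool from outside, world axes, zero at the start; "wrist_torque": the same for the moment, N m; "opening": finger opening in m.
Only numpy, scipy, OpenCV 4.12 (cv2) and the standard library are available. Lean on these libraries where they do the work, as an engineer would, in place of code of your own. Each camera call takes 0.05 s, during which the arm holds its last target. There are 200 camera calls.

## Working session

There is one attempt and no reset: what is moved stays moved. The work goes in short steps, Python scripts to look and compute and a tool call to move; the robot and the scene stay as the last step left them, time stands still between calls to the robot, and variables do not carry over. Pictures are saved under pics/ and viewed, about 8 in all and at most 12, crops included, and the job is handed in when it is done.

Besides the shell and the picture viewer there is one more tool, called as name(argument=value, ...), one argument or row to a line, values as JSON. jog_arm: Moves the arm, as the interface text tells. Its arguments: {"type":"object","properties":{"moves":{"type":"array","items":{"type":"array","items":{"type":"number"}}},"grip":{"type":"number"},"grip_force":{"type":"number"}},"required":["moves"]}

```bash
mkdir -p pics; cat > h.py <<'E'
import numpy as np, cv2
from scipy.spatial.transform import Rotation as R
from station import ctrl
def tool():
    o=ctrl.get_obs(); T=np.eye(4); T[:3,3]=o["tool_pos"]; T[:3,:3]=R.from_rotvec(o["tool_rot"]).as_matrix(); return T,o
def cam(n):
    p=ctrl.camera_params(n)
    P=np.array(p["pose"]) if "pose" in p else tool()[0]@np.array(p["T_tool_cam"])
    K=np.array([[p["fx"],0,p["cx"]],[0,p["fy"],p["cy"]],[0,0,1.]])
    return K,np.array(p["D"],float),P
def ray(n,uv,C=None):
    K,D,P=C or cam(n)
    u=cv2.undistortPoints(np.array([[uv]],float),K,D)[0,0]
    return P[:3,3],P[:3,:3]@np.array([u[0],-u[1],-1])
def onz(n,uv,z,C=None):
    o,d=ray(n,uv,C); return o+d*(z-o[2])/d[2]
def proj(n,X,C=None):
    K,D,P=C or cam(n)
    c=(np.array(X)-P[:3,3])@P[:3,:3]; c=c*[1,-1,-1]
    return cv2.projectPoints(c.reshape(-1,1,3),np.zeros(3),np.zeros(3),K,D)[0].reshape(-1,2)
def snap(n,f,crop=None,s=1):
    C=cam(n); im=ctrl.get_image(n)[:,:,::-1]
    if crop: a,b,c,d=crop; im=im[b:d,a:c]
    cv2.imwrite("pics/"+f,cv2.resize(im,None,fx=s,fy=s,interpolation=cv2.INTER_CUBIC)); return C
E
python3 - <<'E'
from h import *
a=ctrl.get_image("side"); b=ctrl.get_image("top"); 
cv2.imwrite("pics/top.png",cv2.resize(b[:,:,::-1],None,fx=1.25,fy=1.25))
cv2.imwrite("pics/side.png",cv2.resize(a[:,:,::-1],None,fx=1.25,fy=1.25))
T,o=tool(); print(T.round(3),o); print(ctrl.grip_depth)
for n in("side","top","wrist"): print(n,[np.round(x,3).tolist() for x in cam(n)])
E
```

```text
[[-0.951 -0.     0.308  0.192]
 [-0.308  0.002 -0.951 -0.594]
 [-0.    -1.    -0.002  0.23 ]
 [ 0.     0.     0.     1.   ]] {'t': 0.1, 'q': array([-1.37696075e+00,  5.33183708e-02,  1.61415270e+00,  1.76494823e-05,
        1.47602723e+00, -1.19007196e-01]), 'dq': array([-0.00142002, -0.00153921, -0.00245641, -0.00043857, -0.00132552,
       -0.00059758]), 'effort': array([ 6.74830244e-04, -3.94902706e+01, -3.71362174e+01,  9.58976898e-08,
        3.91581387e-03,  9.20476026e-06]), 'tool_pos': array([ 0.19224338, -0.5941016 ,  0.23017129]), 'tool_rot': array([-0.32377525,  2.05461836, -2.05065981]), 'contact_force': array([-0.02149898,  0.72175586,  0.36108497]), 'wrist_torque': array([0.00072961, 0.04806115, 0.0197045 ]), 'opening': 0.08553445563192416}
0.0187
side [[[388.5, 0.0, 323.109], [0.0, 388.5, 197.791], [0.0, 0.0, 1.0]], [-0.055, 0.0, 0.0, 0.0, 0.0], [[0.973, 0.17, -0.153, 0.382], [-0.229, 0.743, -0.629, -0.744], [0.007, 0.647, 0.762, 1.064], [0.0, 0.0, 0.0, 1.0]]]
top [[[430.314, 0.0, 325.45], [0.0, 430.314, 201.749], [0.0, 0.0, 1.0]], [0.018, 0.0, 0.0, 0.0, 0.0], [[-0.02, 0.98, -0.197, 0.293], [-1.0, -0.021, -0.007, 0.011], [-0.011, 0.197, 0.98, 1.531], [0.0, 0.0, 0.0, 1.0]]]
wrist [[[303.747, 0.0, 326.569], [0.0, 303.747, 195.76], [0.0, 0.0, 1.0]], [-0.037, 0.0, 0.0, 0.0, 0.0], [[0.307, 0.911, 0.276, 0.263], [-0.952, 0.295, 0.087, -0.571], [-0.002, -0.289, 0.957, 0.372], [0.0, 0.0, 0.0, 1.0]]]
```

View pics/top.png

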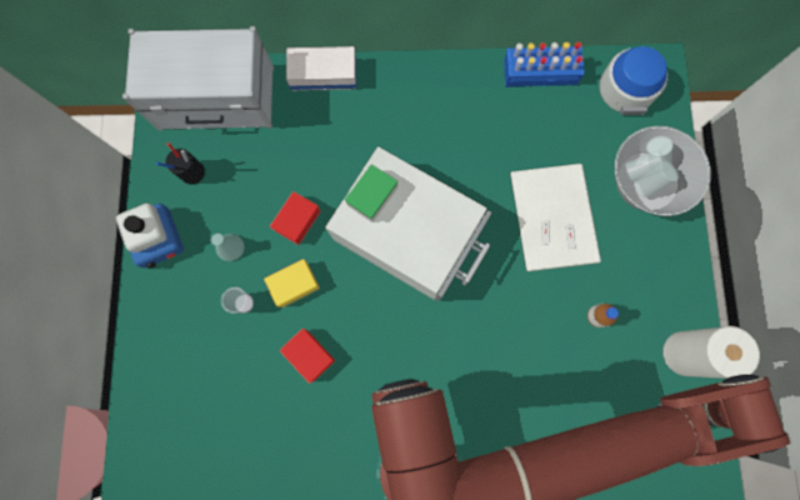

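View pics/side.png

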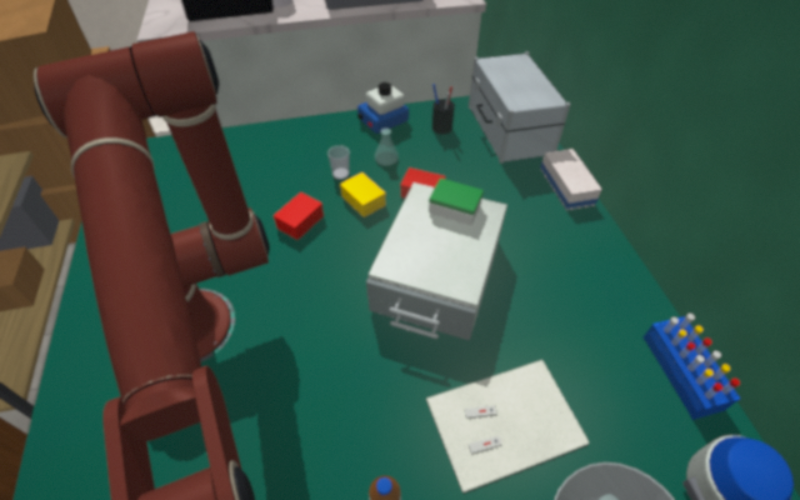

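Top view (800-px picture): the unit's top corners are front (490,210) and (440,295), rear (378,150) and (328,228). The upper handle is near (475,262), and the front faces lower right. The green-topped tip box sits on the rear; the red and yellow boxes are decoys. In the side view the top front edge runs (372,275)–(473,307).

```bash
python3 - <<'E'
from h import *
from scipy.optimize import least_squares
Ct,Cs=cam("top"),cam("side")
L=np.array([[0,-.132,.15],[0,.132,.15],[.34,-.132,.15],[.34,.132,.15]])
ut=np.array([[490,210],[440,296],[378,149],[328,229]])/1.25
us=np.array([[473,307],[372,277],[507,203],[412,185]])/1.25
def W(p,X): 
    c,s=np.cos(p[2]),np.sin(p[2]); return X@np.array([[c,s,0],[-s,c,0],[0,0,1]])+[p[0],p[1],0]
f=lambda p:np.r_[(proj("",W(p,L),Ct)-ut).ravel(),(proj("",W(p,L),Cs)-us).ravel()]
r=least_squares(f,[.4,-.15,1.]);print(r.x,r.fun.round(1))
print(W(r.x,np.array([[-.035,0,.112],[-.205,0,.112]])))
E
```

```text
[ 0.57125129 -0.12947634  1.01665972] [-0.9 -1.  -0.6 -1.6  1.1 -1.  -0.2 -0.1  2.9  0.2 -4.3 -0.1 -1.4  2.2
 -0.5 -0.9]
[[ 0.55283396 -0.15923877  0.112     ]
 [ 0.46337838 -0.30379914  0.112     ]]
```

jog_arm(
  moves=[
    [-38,-4,-24,0,0,0],
    [-38,-4,-24,0,0,0],
    [-38,-4,-24,0,0,0],
    [-38,-4,-24,0,0,0],
    [-38,-4,-24,0,0,0],
    [-38,-4,-24,0,0,0],
    [-38,-4,-24,0,0,0],
    [-38,-4,-24,0,0,0],
    [-38,-4,-24,0,0,0],
    [-38,-4,-24,0,0,0],
    [-38,-4,-24,0,0,0],
    [-38,-4,-24,0,0,0],
  ],
)

```text
t: 1.3
tool_pos: [0.5383, -0.1786, 0.279]
tool_rot: [-0.324, 2.053, -2.053]
contact_force: [-0.6, -0.1, 0.4]
opening: 0.0855
```

jog_arm(
  moves=[
    [0,0,0,0,0.145,0],
    [0,0,0,0,0.145,0],
    [0,0,0,0,0.145,0],
    [0,0,0,0,0.145,0],
    [0,0,0,0,0.145,0],
    [0,0,0,0,0.145,0],
    [0,0,0,0,0,0],
  ],
  grip=32,
)

```text
t: 2.0
tool_pos: [0.5373, -0.1802, 0.2786]
tool_rot: [-0.544, -1.906, 1.906]
contact_force: [0.5, -0.5, -0.1]
opening: 0.0318
```

```bash
python3 - <<'E'
from h import *
snap("wrist","w1.png",s=1.25); T,o=tool(); print(T.round(3),o["q"].round(2),o["t"])
E
```

```text
[[-0.85  -0.001 -0.526  0.537]
 [ 0.526  0.    -0.85  -0.18 ]
 [ 0.001 -1.     0.     0.279]
 [ 0.     0.     0.     1.   ]] [-0.45 -0.11  1.69  0.    1.56  1.67] 2.05
```

View pics/w1.png

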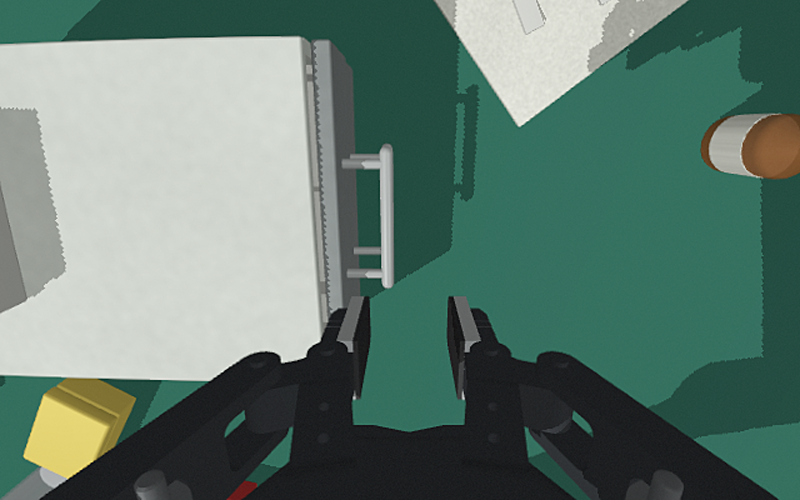

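Wrist view: handle bar from (387,146) to (388,287); top panel's front edge from (303,37) down to about (325,375); fingers at bottom.

```bash
python3 - <<'E'
from h import *
T,o=tool();C=cam("wrist")
a=onz("",(387/1.25,148/1.25),.112,C);b=onz("",(388/1.25,285/1.25),.112,C)
c=onz("",(303/1.25,37/1.25),.15,C);d=onz("",(314/1.25,210/1.25),.15,C)
m=(a+b)/2;print(a,b,np.linalg.norm(a-b),c,d)
for p,q in((a,b),(c,d)): v=(q-p);print(np.degrees(np.arctan2(v[1],v[0])))
print("edge->bar", np.cross((d-c)[:2],(a-c)[:2])/np.linalg.norm(d-c))
print("tool delta mm",T[:3,:3].T@(np.r_[m[:2],.100]-T[:3,3])*1000)
E
```

```text
[ 0.59773294 -0.19698235  0.112     ] [ 0.49895486 -0.13456742  0.112     ] 0.11684490883731675 [ 0.68594865 -0.19138638  0.15      ] [ 0.58929464 -0.13095314  0.15      ]
147.71242671126163
147.9841828883263
edge->bar 0.051512686064822094
tool delta mm [ -1.91284576 178.77075935 -18.0661031 ]<stdin>:7: DeprecationWarning: Arrays of 2-dimensional vectors are deprecated. Use arrays of 3-dimensional vectors instead. (deprecated in NumPy 2.0)
```

jog_arm(
  moves=[
    [-2,30,-18,0,0,0],
    [0,40,0,0,0,0],
    [0,35,0,0,0,0],
    [0,0,0,0,0,0],
    [0,25,0,0,0,0],
    [0,20,0,0,0,0],
    [0,15,0,0,0,0],
    [0,14,0,0,0,0],
    [0,0,0,0,0,0],
  ],
)

```text
t: 2.95
tool_pos: [0.5487, -0.1662, 0.0997]
tool_rot: [-0.544, -1.906, 1.906]
contact_force: [-0.4, 0.5, -0.1]
opening: 0.0316
```

jog_arm(
  moves=[
    [0,0,0,0,0,0],
    [0,0,0,0,0,0],
    [0,0,0,0,0,0],
    [0,0,0,0,0,0],
  ],
  grip=0,
  grip_force=30,
)

```text
t: 3.35
tool_pos: [0.5494, -0.1664, 0.1015]
tool_rot: [-0.547, -1.906, 1.907]
contact_force: [-1.5, -0.4, 3.7]
opening: 0.0094
```

jog_arm(
  moves=[
    [0,0,8,0,0,0],
    [0,0,16,0,0,0],
    [0,0,16,0,0,0],
    [0,0,16,0,0,0],
    [0,0,16,0,0,0],
    [0,0,16,0,0,0],
    [0,0,16,0,0,0],
    [0,0,16,0,0,0],
    [0,0,16,0,0,0],
    [0,0,16,0,0,0],
    [0,0,10,0,0,0],
    [0,0,0,0,0,0],
  ],
)

```text
t: 4.55
tool_pos: [0.4617, -0.306, 0.1015]
tool_rot: [-0.546, -1.902, 1.907]
contact_force: [-3.3, 0.5, 7.5]
opening: 0.0098
```

jog_arm(
  moves=[
    [0,0,4,0,0,0],
    [0,0,3,0,0,0],
    [0,0,2,0,0,0],
    [0,0,0,0,0,0],
  ],
)

```text
t: 4.95
tool_pos: [0.4605, -0.3079, 0.1014]
tool_rot: [-0.55, -1.917, 1.897]
contact_force: [8.7, 15.6, 8.8]
opening: 0.0095
```

jog_arm(
  moves=[
    [0,0,-4,0,0,0],
    [0,0,0,0,0,0],
    [0,0,0,0,0,0],
    [0,0,0,0,0,0],
  ],
  grip=30,
)

```text
t: 5.35
tool_pos: [0.4598, -0.3082, 0.0998]
tool_rot: [-0.545, -1.905, 1.906]
contact_force: [-0.9, 0.1, -0.0]
opening: 0.0301
```

jog_arm(
  moves=[
    [0,-20,0,0,0,0],
    [0,-40,0,0,0,0],
    [0,-45,0,0,0,0],
    [0,-45,0,0,0,0],
    [0,-45,0,0,0,0],
    [0,-45,0,0,0,0],
    [0,-20,-30,0,0,0],
    [0,0,-40,0,0,0],
    [0,0,-40,0,0,0],
    [0,0,0,0,0,0],
  ],
)

```text
t: 6.35
tool_pos: [0.52, -0.2117, 0.3603]
tool_rot: [-0.542, -1.91, 1.908]
contact_force: [0.0, 0.4, 0.2]
opening: 0.03
```

```bash
python3 - <<'E'
from h import *
snap("wrist","w2.png",s=1.25); T,o=tool(); print(T.round(3),o["q"].round(2),o["t"]); np.save("w2.npy",T)
E
```

```text
[[-0.85  -0.001 -0.526  0.519]
 [ 0.526 -0.    -0.85  -0.213]
 [ 0.    -1.     0.     0.36 ]
 [ 0.     0.     0.     1.   ]] [-0.52 -0.14  1.59 -0.    1.69  1.6 ] 6.4
```

View pics/w2.png

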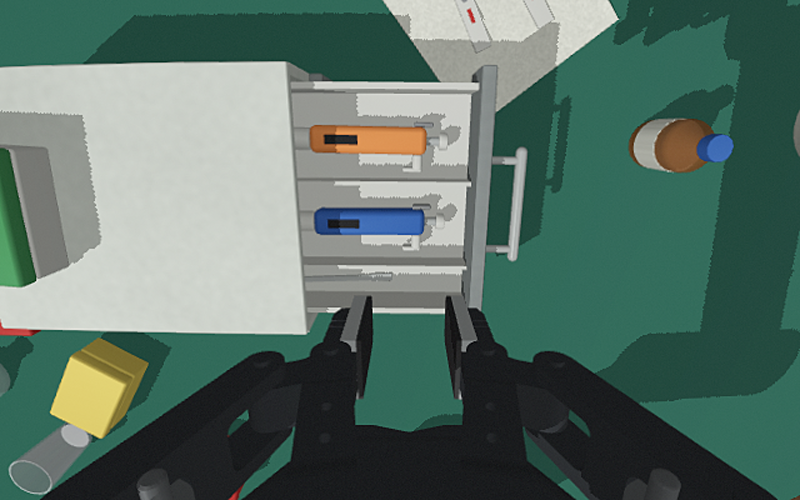

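Wrist view: drawer open with the orange pipette at about (370,140), the blue at about (370,221) and the spatula at about (350,278). The candidates are those two pipettes; the target is the blue one in the middle lane. I'll confirm it in a crop.

```bash
python3 - <<'E'
from h import *
im=cv2.imread("pics/w2.png"); im=im[160:320,280:540]; cv2.imwrite("pics/c2.png",cv2.resize(im,None,fx=3,fy=3,interpolation=cv2.INTER_CUBIC))
E
```

```text
(no output)
```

View pics/c2.png

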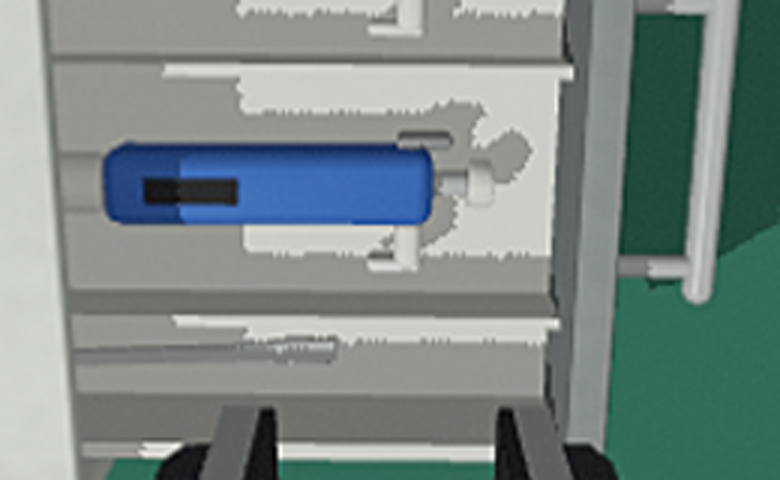

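The crop confirms the blue pipette. Its handle runs from (104,184) to (432,184), the button ends at (493,185), and the hook is at (405,245), clear of the dividers at rows 72 and 322.

```bash
python3 - <<'E'
from h import *
T=np.load("w2.npy");p=ctrl.camera_params("wrist");K,D,_=cam("wrist");C=(K,D,T@np.array(p["T_tool_cam"]))
a=1.0097;O=np.array([.574,-.1228]);Rm=np.array([[np.cos(a),-np.sin(a)],[np.sin(a),np.cos(a)]])
def U(u,v,z):
    P=onz("",((u/3+280)/1.25,(v/3+160)/1.25),z,C); return (Rm.T@(P[:2]-O)*1000).round(1),P[:2].round(4)
for n,u,v,z in(("tipend",104,184,.1),("butend",432,185,.1),("topedge",270,144,.1),("botedge",270,224,.1),("button",493,185,.093),("div1",350,72,.11),("div2",350,322,.11),("front in",590-5,150,.14),("front in2",566,330,.14),("panel",42,150,.15),("panel",62,330,.15)): print(n,*U(u,v,z))
E
```

```text
tipend [-3.4 20.2] [ 0.5551 -0.1149]
butend [-122.4   19.9] [ 0.492  -0.2158]
topedge [-64.1   5.2] [ 0.5355 -0.1743]
botedge [-63.4  34.9] [ 0.5107 -0.1579]
button [-145.2   21.4] [ 0.4786 -0.2343]
div1 [-93.1 -22.1] [ 0.5432 -0.2134]
div2 [-92.9  69.2] [ 0.466  -0.1646]
front in [-169.9   -1.5] [ 0.4849 -0.2675]
front in2 [-167.    60.6] [ 0.4339 -0.232 ]
panel [ 2.9 -2.6] [ 0.5778 -0.1217]
panel [ 1.2 57.9] [ 0.5256 -0.091 ]
```

jog_arm(
  moves=[
    [0,0,0,0,-0.145,0],
    [0,0,0,0,-0.145,0],
    [0,0,0,0,-0.145,0],
    [0,0,0,0,-0.145,0],
    [0,0,0,0,-0.145,0],
    [0,0,0,0,-0.145,0],
    [0,0,0,0,-0.145,0],
    [0,0,0,0,-0.145,0],
    [0,0,0,0,-0.145,0],
    [0,0,0,0,-0.145,0],
    [0,0,0,0,-0.12,0],
    [0,0,0,0,0,0.1],
  ],
  grip=44,
)

```text
t: 7.6
tool_pos: [0.5187, -0.2143, 0.36]
tool_rot: [-0.799, 1.624, -1.534]
contact_force: [-0.2, -0.2, -0.3]
opening: 0.0438
```

jog_arm(
  moves=[
    [0,0,0,0,0,0.12],
    [0,0,0,0,0,0.12],
    [0,0,0,0,0,0.1],
    [0,0,0,0,0,0],
  ],
)

```text
t: 8.0
tool_pos: [0.5167, -0.2173, 0.3581]
tool_rot: [-0.487, 1.668, -1.298]
contact_force: [-0.3, 0.3, -0.8]
opening: 0.0444
```

```bash
cat >> h.py <<'E'
a0=1.0097;O=np.array([.574,-.1228,0])
Ru=R.from_euler("z",a0).as_matrix()
def goal(x,y,z,lean):  # grasp point in unit mm, lean deg (hand towards -x)
    l=np.radians(lean); ty=np.array([np.sin(l),0,-np.cos(l)]); tz=np.array([0,-1,0.]); tx=np.cross(ty,tz)
    T=np.eye(4);T[:3,:3]=Ru@np.c_[tx,ty,tz]; g=O+Ru@(np.array([x,y,z])/1000); T[:3,3]=g+ctrl.grip_depth*T[:3,1]; return T
def delta(x,y,z,lean):
    T,o=tool();G=goal(x,y,z,lean); return (T[:3,:3].T@(G[:3,3]-T[:3,3])*1000).round(1), R.from_matrix(T[:3,:3].T@G[:3,:3]).as_rotvec().round(3)
def where():
    T,o=tool(); g=T[:3,3]-ctrl.grip_depth*T[:3,1]; print("grasp in unit",(Ru.T@(g-O)*1000).round(1),"lean",np.degrees(np.arcsin((Ru.T@T[:3,1])[0])).round(1),"q",o["q"].round(2),"t",o["t"],"F",(Ru.T@o["contact_force"]).round(1),"op",o["opening"])
E
python3 - <<'E'
from h import *
where(); print(delta(-73,21,102,25), delta(-73,21,190,25))
E
```

```text
grasp in unit [-118.5   -1.8  375. ] lean 25.2 q [-0.75 -0.16  1.65  0.44  1.72 -0.13] t 8.0 F [ 0.1  0.4 -0.8] op 0.044432003685752744
(array([ 75.2, 266.5, -22. ]), array([ 0.002, -0.004, -0.003])) (array([ 37.7, 186.8, -22.3]), array([ 0.002, -0.004, -0.003]))
```

jog_arm(
  moves=[
    [7.5,37,-4.5,0,0,0],
    [7.5,37,-4.5,0,0,0],
    [7.5,37,-4.5,0,0,0],
    [7.5,37,-4.5,0,0,0],
    [7.5,37,-4.5,0,0,0],
    [0,0,0,0,0,0],
    [0,0,0,0,0,0],
  ],
)

```text
t: 8.7
tool_pos: [0.5233, -0.1646, 0.1773]
tool_rot: [-0.491, 1.663, -1.296]
contact_force: [-0.0, -0.3, 1.0]
opening: 0.0441
```

```bash
python3 - <<'E'
from h import *
snap("wrist","w3.png",s=1.25)
where(); print(delta(-73,21,102,25))
E
```

```text
grasp in unit [-70.5  19.4 196.1] lean 25.2 q [-0.66 -0.11  1.91  0.44  1.41 -0.19] t 8.75 F [-0.2  0.1 -0.3] op 0.04411220596341868
(array([42.2, 84.1, -1.9]), array([-0.001,  0.004, -0.003]))
```

View pics/w3.png

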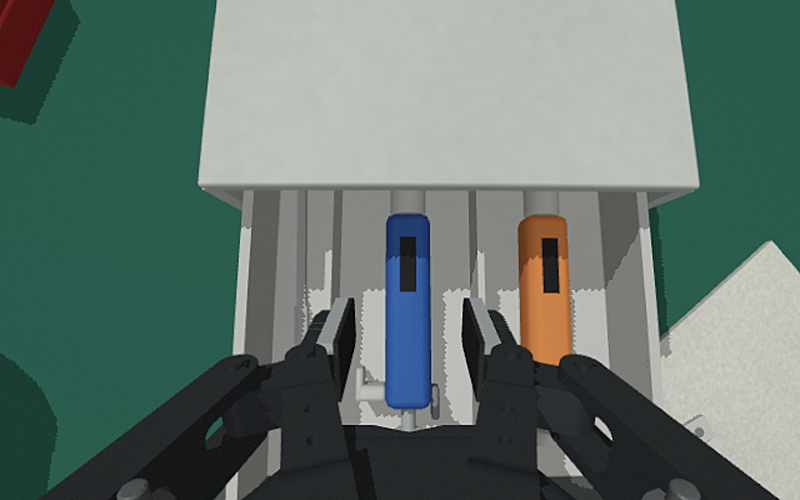

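The fingers straddle the blue handle symmetrically (pads at columns 350 and 465, handle at 408). Going down.

jog_arm(
  moves=[
    [8,16,0,0,0,0],
    [8,16,0,0,0,0],
    [7,14,0,0,0,0],
    [6,12,0,0,0,0],
    [5,10,0,0,0,0],
    [4,8,0,0,0,0],
    [2,4,0,0,0,0],
    [0,0,0,0,0,0],
    [0,0,0,0,0,0],
  ],
)

```text
t: 9.65
tool_pos: [0.5226, -0.1665, 0.088]
tool_rot: [-0.489, 1.662, -1.296]
contact_force: [-0.6, 0.2, 0.5]
opening: 0.0441
```

```bash
python3 - <<'E'
from h import *
where(); print(delta(-73,21,102,25))
E
```

```text
grasp in unit [-72.3  20.3 104.9] lean 25.2 q [-0.67  0.    1.97  0.46  1.26 -0.27] t 9.65 F [-0.1  0.6  0.5] op 0.04406120672352818
(array([ 1.9,  2.4, -0.7]), array([ 0.001,  0.003, -0.004]))
```

jog_arm(
  moves=[
    [1,2.5,-0.5,0,0,0],
    [0,0,0,0,0,0],
  ],
)

```text
t: 9.85
tool_pos: [0.522, -0.1659, 0.0851]
tool_rot: [-0.49, 1.662, -1.296]
contact_force: [-0.3, 0.6, 0.1]
opening: 0.044
```

jog_arm(
  moves=[
    [0,0,0,0,0,0],
    [0,0,0,0,0,0],
    [0,0,0,0,0,0],
    [0,0,0,0,0,0],
    [0,0,0,0,0,0],
  ],
  grip=0,
  grip_force=60,
)

```text
t: 10.35
tool_pos: [0.5221, -0.1661, 0.0853]
tool_rot: [-0.489, 1.662, -1.296]
contact_force: [-0.9, -0.0, 3.5]
opening: 0.0267
```

```bash
python3 - <<'E'
from h import *
where()
E
```

```text
grasp in unit [-72.2  20.8 102.2] lean 25.2 q [-0.67  0.    1.97  0.46  1.25 -0.27] t 10.35 F [-0.5  0.8  3.5] op 0.026675678710063586
```

```bash
cat > plan.py <<'E'
from h import *
W=np.array([[95,93,0],[93.5,97,6],[89,97,13],[60,99,18],[30,104,24.5],[0,118,27],[-25,138,27],[-25,180,22]],float)
N=[2,3,3,3,3,3,3]
P=np.vstack([W[:1]]+[W[i]+(W[i+1]-W[i])*np.arange(1,n+1)[:,None]/n for i,n in enumerate(N)])
gs=[];poly=[]
for x,z,t in P:
    t=np.radians(t); u=np.array([np.cos(t),-np.sin(t)]);v=np.array([np.sin(t),np.cos(t)])
    tip=np.array([x,z]); gs.append(np.r_[tip-168*u+9*v,25-np.degrees(t)])
    pip=lambda s,h: tip-s*u+h*v
    # clearance: panel edge above axis line, front edge below
    def clr(pt,side):
        d=np.array(pt)-tip; s=-(d@u); h=d@v; 
        if s<-5 or s>240: return np.inf
        half=13 if 98<=s<=218 else 11.5
        return side*h-half
    print((x.round(),z.round(1),np.degrees(t).round(1)),"panel %.0f front %.0f floor %.1f"%(clr((0,140),1),clr((-170,140),-1),z-11.5*np.cos(t)-80),"button",(tip-240*u).round(),"grasp",gs[-1].round(1))
gs=np.array(gs);
for a,b in zip(gs[:-1],gs[1:]):
    A=goal(a[0],20.8,a[1],a[2]);B=goal(b[0],20.8,b[1],b[2]);D=np.linalg.inv(A)@B
    print((D[:3,3]*1000).round(1),R.from_matrix(D[:3,:3]).as_rotvec().round(3)[2])
E
python3 plan.py
```

```text
(np.float64(95.0), np.float64(93.0), np.float64(0.0)) panel 36 front inf floor 1.5 button [-145.   93.] grasp [-73. 102.  25.]
(np.float64(94.0), np.float64(95.0), np.float64(3.0)) panel 29 front inf floor 3.5 button [-145.  108.] grasp [-73.  112.8  22. ]
(np.float64(94.0), np.float64(97.0), np.float64(6.0)) panel 21 front inf floor 5.6 button [-145.  122.] grasp [-72.6 123.5  19. ]
(np.float64(92.0), np.float64(97.0), np.float64(8.3)) panel 18 front inf floor 5.6 button [-145.  132.] grasp [-72.9 130.3  16.7]
(np.float64(90.0), np.float64(97.0), np.float64(10.7)) panel 14 front inf floor 5.7 button [-145.  141.] grasp [-72.9 136.9  14.3]
(np.float64(89.0), np.float64(97.0), np.float64(13.0)) panel 10 front inf floor 5.8 button [-145.  151.] grasp [-72.7 143.6  12. ]
(np.float64(79.0), np.float64(97.7), np.float64(14.7)) panel 9 front inf floor 6.5 button [-153.  158.] grasp [-80.9 148.9  10.3]
(np.float64(70.0), np.float64(98.3), np.float64(16.3)) panel 9 front inf floor 7.3 button [-161.  166.] grasp [-89.  154.2   8.7]
(np.float64(60.0), np.float64(99.0), np.float64(18.0)) panel 
[... 1459 characters left out ...]
oat64(23.7)) panel inf front 69 floor 75.5 button [-245.  262.] grasp [-175.3  241.7    1.3]
(np.float64(-25.0), np.float64(180.0), np.float64(22.0)) panel inf front 78 floor 89.3 button [-248.  270.] grasp [-177.4  251.3    3. ]
[-3.5 -9.8  0. ] -0.052
[-3.4 -9.8 -0. ] -0.052
[-1.2 -6.5  0. ] -0.041
[-1.1 -6.4  0. ] -0.041
[-1.1 -6.4 -0. ] -0.041
[ 7.5 -7.   0. ] -0.029
[ 7.6 -6.7  0. ] -0.029
[ 7.6 -6.4 -0. ] -0.029
[ 7.3 -8.4  0. ] -0.038
[ 7.4 -8.1 -0. ] -0.038
[ 7.5 -7.7 -0. ] -0.038
[ 9.1 -6.9  0. ] -0.015
[ 9.1 -6.8 -0. ] -0.015
[ 9.2 -6.6  0. ] -0.015
[ 8.6 -6.4 -0. ] -0.0
[ 8.6 -6.4  0. ] -0.0
[ 8.6 -6.4 -0. ] -0.0
[ 2.2 -9.6  0. ] 0.029
[ 1.8 -9.7  0. ] 0.029
[ 1.4 -9.7  0. ] 0.029
```

jog_arm(
  moves=[
    [-3.5,-9.8,0,0,0,-0.052],
    [-3.4,-9.8,0,0,0,-0.052],
    [-1.2,-6.5,0,0,0,-0.041],
    [-1.1,-6.4,0,0,0,-0.041],
    [-1.1,-6.4,0,0,0,-0.041],
    [0,0,0,0,0,0],
  ],
)

```text
t: 10.95
tool_pos: [0.5204, -0.1687, 0.1257]
tool_rot: [-0.695, 1.64, -1.459]
contact_force: [1.0, -0.1, -0.3]
opening: 0.0268
```

```bash
python3 - <<'E'
from h import *
where(); print(delta(-72.7,20.8,143.6,12))
snap("wrist","w4.png",s=1.25)
E
```

```text
grasp in unit [-71.4  20.9 144. ] lean 12.2 q [-0.56 -0.06  1.92  0.22  1.29 -0.07] t 10.95 F [ 0.5 -0.9 -0.3] op 0.026820295033085317
(array([1.5, 0.1, 0.1]), array([-0.   ,  0.005, -0.003]))
```

View pics/w4.png

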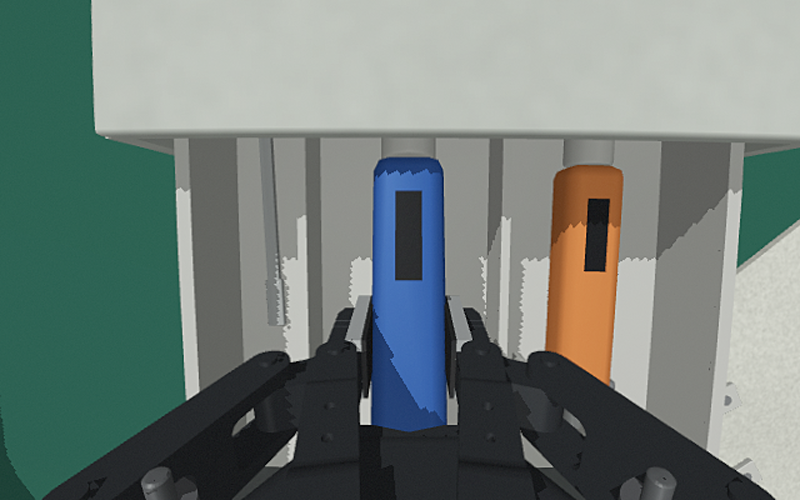

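The pipette is in the grip with its front handle end at about (409,158), and the forces are near zero. I'll check the projection for slip, then draw it out.

```bash
python3 - <<'E'
from h import *
G,o=tool(); g=Ru.T@(G[:3,3]-ctrl.grip_depth*G[:3,1]-O)*1000
for th in(9,11,13,15):
    t=np.radians(th);u=np.array([np.cos(t),0,-np.sin(t)]);v=np.array([np.sin(t),0,np.cos(t)])
    X=[O+Ru@((g+d*u+4*v)/1000) for d in(70,)]
    print(th,(proj("wrist",X)*1.25).round())
E
```

```text
9 [[409. 152.]]
11 [[409. 153.]]
13 [[409. 155.]]
15 [[409. 158.]]
```

jog_arm(
  moves=[
    [9,-7,0,0,0,-0.029],
    [7.6,-6.7,0,0,0,-0.029],
    [7.6,-6.4,0,0,0,-0.029],
    [7.3,-8.4,0,0,0,-0.038],
    [7.4,-8.1,0,0,0,-0.038],
    [7.5,-7.7,0,0,0,-0.038],
    [0,0,0,0,0,0],
  ],
)

```text
t: 11.7
tool_pos: [0.4924, -0.2134, 0.1625]
tool_rot: [-0.879, 1.61, -1.599]
contact_force: [0.7, -0.0, -0.6]
opening: 0.0267
```

```bash
python3 - <<'E'
from h import *
where(); print(delta(-119.1,20.8,181.9,0.5))
E
```

```text
grasp in unit [-120.3   20.9  181.2] lean 0.7 q [-0.55 -0.11  1.89  0.01  1.36  0.  ] t 11.7 F [ 0.3 -0.6 -0.6] op 0.026698071131898947
(array([-1.1, -0.7,  0.1]), array([-0.   ,  0.003, -0.004]))
```

jog_arm(
  moves=[
    [8.5,-7.3,0,0,0,-0.015],
    [9.1,-6.8,0,0,0,-0.015],
    [9.2,-6.6,0,0,0,-0.015],
    [8.6,-6.4,0,0,0,0],
    [8.6,-6.4,0,0,0,0],
    [8.6,-6.4,0,0,0,0],
    [2.2,-9.6,0,0,0,0.029],
    [1.8,-9.7,0,0,0,0.029],
    [1.4,-9.7,0,0,0,0.029],
    [0,0,0,0,0,0],
  ],
)

```text
t: 12.7
tool_pos: [0.4625, -0.263, 0.2347]
tool_rot: [-0.838, 1.615, -1.573]
contact_force: [0.5, 0.2, -1.3]
opening: 0.0268
```

```bash
python3 - <<'E'
from h import *
where(); print(delta(-185,20.8,228,25))
im=[ctrl.get_image(n)[:,:,::-1] for n in("side","wrist")]
cv2.imwrite("pics/w5.png",cv2.resize(np.vstack([im[0][100:340],im[1]]),None,fx=.9,fy=.9))
E
```

```text
grasp in unit [-179.1   19.9  253.3] lean 3.1 q [-0.69 -0.18  1.83  0.05  1.49 -0.13] t 12.7 F [ 0.4 -0.3 -1.3] op 0.026765804289849822
(array([ 0.3, 23.6, -1.1]), array([-0.003,  0.002,  0.382]))
```

View pics/w5.png

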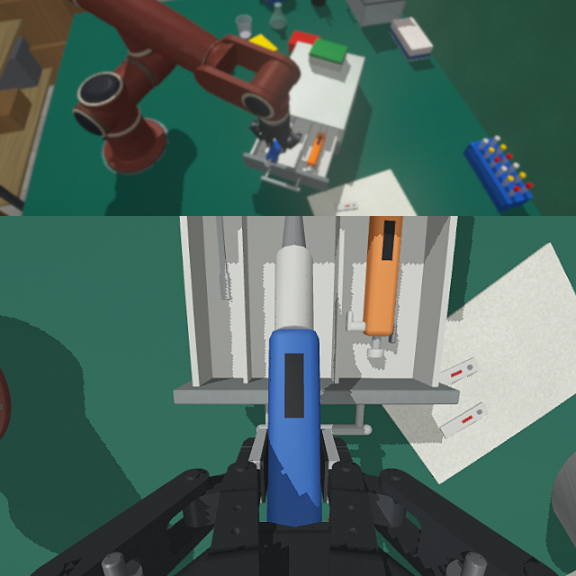

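The pipette is free; the orange pipette and the spatula stay in the drawer. Levelling it now.

jog_arm(
  moves=[
    [0,0,0,0,0,0.1],
    [0,3,0,0,0,0.1],
    [0,6,0,0,0,0.1],
    [0,8,0,0,0,0.082],
    [0,6,0,0,0,0],
    [0,0,0,0,0,0],
    [0,0,0,0,0,0],
  ],
)

```text
t: 13.5
tool_pos: [0.4663, -0.2548, 0.2107]
tool_rot: [-0.495, 1.662, -1.298]
contact_force: [-0.2, -0.2, -0.3]
opening: 0.0269
```

```bash
python3 - <<'E'
from h import *
where(); print(delta(-185,20.8,228,25))
snap("wrist","w6.png",s=1.25)
# predicted points for level pipette relative to grasp: tip axis, handle end top
T,o=tool(); g=Ru.T@(T[:3,3]-ctrl.grip_depth*T[:3,1]-O)*1000
for th in(-4,-2,0,2,4):
    t=np.radians(th);u=np.array([np.cos(t),0,-np.sin(t)]);v=np.array([np.sin(t),0,np.cos(t)])
    X=[O+Ru@((g+d*u+h*v)/1000) for d,h in((168,-9),(70,4),(0,4))]
    print(th,(proj("wrist",X)*1.25).round().tolist(),(proj("side",X)).round().tolist())
snap("side","s6.png",crop=(230,200,430,350),s=4)
E
```

```text
grasp in unit [-177.    20.9  227.7] lean 24.9 q [-0.86 -0.12  1.86  0.41  1.54 -0.34] t 13.5 F [-0.3  0.1 -0.3] op 0.026949535897549285
(array([ 7.1, -3.7,  0.1]), array([0.002, 0.004, 0.001]))
-4 [[410.0, -60.0], [409.0, 151.0], [408.0, 343.0]] [[329.0, 214.0], [317.0, 242.0], [308.0, 265.0]]
-2 [[409.0, -48.0], [409.0, 153.0], [408.0, 343.0]] [[329.0, 216.0], [317.0, 242.0], [308.0, 265.0]]
0 [[409.0, -36.0], [409.0, 155.0], [408.0, 342.0]] [[329.0, 217.0], [317.0, 243.0], [308.0, 265.0]]
2 [[409.0, -25.0], [409.0, 157.0], [408.0, 342.0]] [[329.0, 219.0], [317.0, 243.0], [308.0, 265.0]]
4 [[409.0, -14.0], [409.0, 159.0], [408.0, 341.0]] [[329.0, 220.0], [317.0, 244.0], [308.0, 265.0]]
```

View pics/w6.png

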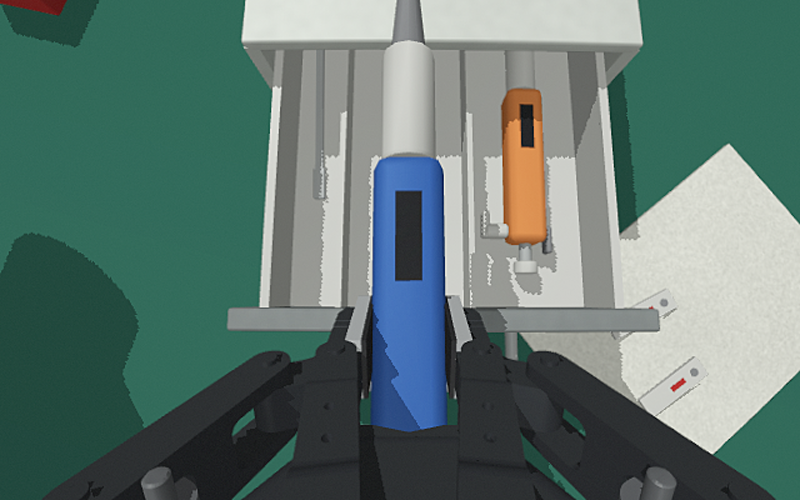

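View pics/s6.png

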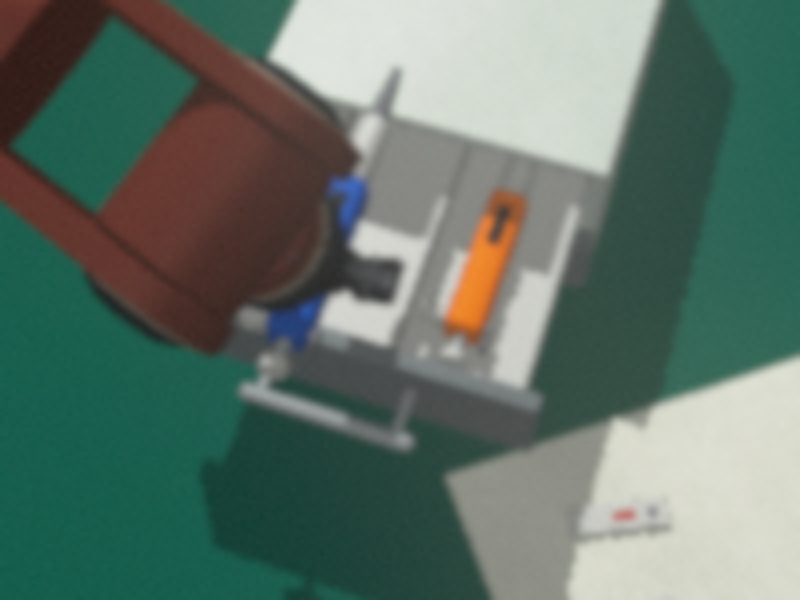

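jog_arm(
  moves=[
    [0,0,0,0,0,0],
    [0,0,0,0,0,0],
    [0,0,0,0,0,0],
  ],
)

```text
t: 13.9
tool_pos: [0.4661, -0.2554, 0.2109]
tool_rot: [-0.494, 1.662, -1.299]
contact_force: [-0.2, 0.7, -0.5]
opening: 0.0266
```

```bash
python3 - <<'E'
from h import *
where(); print(np.abs(ctrl.get_obs()["dq"]).max()); print(ctrl.finish_job())
E
```

```text
grasp in unit [-177.5   20.8  227.8] lean 25.0 q [-0.86 -0.12  1.86  0.41  1.54 -0.34] t 13.9 F [ 0.5  0.6 -0.5] op 0.026645530330533098
0.0018861782703395486
the job is handed in; nothing more can be done
None
```

I pulled the top drawer out to its stop, where about 18 N of resistance showed it had reached the end. I gripped the blue pipette by its handle, tilted it button end up and drew it out at a slant. The job was handed in at 13.9 s.

**Forces during extraction:** contact force stayed near zero whenever I checked, so nothing suggested levering or jamming.

**Last checks:**
- **Hold:** the pipette is still and firmly gripped, with the opening at 26.6 mm. The outside force reads about 1 N or less.
- **Level:** its tip appeared where a level pipette's should in the side picture, so it is level to about 1–2°.
- **Height:** its underside is about 56 mm above the unit's top.
- **Everything else:** the drawer is out, with the orange pipette and spatula lying in it. I did not touch the other things.

No check failed. The slip check while tilting agreed only to about 2°. The first side-view fit of the unit was off by a few pixels, and the wrist view corrected it.

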